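Unstack the dry-bath blocks and set them out to dry

TASK

Three washed tube blocks stand in a stack: take it apart and set the red block in the middle of the red mat and the blue block in the middle of the blue mat, each squared up with its mat. Lay one spacer bar along each of the two black lines on the grey drying board (either bar on either line), and set the silver block across both bars, centred over the board and squared up with it lengthwise, so that it rests clear of the board. Set everything down gently without dropping it, let go, and do not knock over or push away the dropper vial and the specimen cup.

Things in the scene. Friction and masses are not known exactly. Their poses are not given: they have to be found in the camera images.
- small_block: Small red tube block, 52 (own x) x 42 (own y) x 24 mm high, 0.12 kg, with 12 small wells in its top. At the start it is the top of the stack, lying on the blue block. Origin: centre of its underside; z up.
- medium_block: Medium blue tube block, 92 (own x) x 56 (own y) x 24 mm high, 0.24 kg, with 18 wells in its top. At the start it is the middle of the stack: it lies on the silver block and carries the red one. Origin: centre of its underside; z up.
- large_block: Large bare-aluminium (silver grey) tube block, 140 (own x) x 66 (own y) x 24 mm high, 0.45 kg, with 18 wells in its top. At the start it is the bottom of the stack, lying on the bench. Origin: centre of its underside; z up.
- yellow_bar: Yellow plastic spacer bar, 90 (own x) x 14 (own y) x 12 mm high, 0.03 kg, lying on the bench. Origin: centre of its underside; z up. Interchangeable with the green bar.
- green_bar: Green plastic spacer bar, 90 (own x) x 14 (own y) x 12 mm high, 0.03 kg, lying on the bench. Origin: centre of its underside; z up. Interchangeable with the yellow bar.
- red_mat: Red silicone mat with a thin white border line, 86 (own x) x 76 (own y) x 4 mm thick, fixed flat on the bench: the place of the red block. Origin: centre of its underside, so its top is 4 mm above it.
- blue_mat: Blue silicone mat with a thin white border line, 126 (own x) x 90 (own y) x 4 mm thick, fixed flat on the bench: the place of the blue block. Origin: centre of its underside, so its top is 4 mm above it.
- drying_board: Grey drying board, 150 (own x) x 112 (own y) x 8 mm thick, fixed flat on the bench, with two black lines painted across it (each 18 mm wide, 100 mm long, along own y), centred 45 mm either side of its centre (own x = +45 and -45 mm). Origin: centre of its underside, so its top is 8 mm above it. A bar laid along each line makes supports whose tops are 20 mm above the board's origin.
- dropper_vial: Bystander: small white dropper vial with a blue cap, 22 mm in diameter, 58 mm tall, standing loose near the spacer bars. Origin: centre of its underside.
- specimen_cup: Bystander: white specimen cup with a wide blue lid, 65 mm in diameter, 65 mm tall, standing loose. Origin: centre of its underside.
Mind the look-alikes: they are no part of the job. What is meant by the small_block is not pink, and is the larger of those in its own colour. Of the things that look like the red_mat, the smaller one is meant.

How it is judged:
By the outcome, as a careful person would: the job done as asked, in the order asked, and still so for the second after the job is handed in, with the robot touching nothing.
It also fails if it takes over 131 s, if anything falls off the work surface, if the arm or the gripper's body presses on something with over 40 N, if the wrist force passes 120 N, or if a joint passes its speed limit or range.

ROBOT

A 7-joint arm with a two-finger parallel gripper is mounted at the origin on a cart in front of the work surface, level with it; the furniture and walls round the work are solid. World frame = base frame: x ahead of the robot, y to its left, z up, the work surface at z = 0. Lengths are in m, angles in rad, forces in N, time in s.
With the tool pointing down it reaches from about 0.35 to 0.9 m from the base axis. Payload 7.2 kg.
Tool frame: the origin (TCP) lies on the centre line of the jaws, within the pads' length; the fingertips stand 17 mm ahead of it and the grasp point (between the pads) lies 2 mm behind it; z points along the fingers, y is the direction in which the jaws open and shut (so a half turn about z gives the same grasp; the last joint's range is limited). The gripper opens to 85 mm and grips with 20 to 120 N. Pads are 22 mm wide; open, the fingers measure 114 mm over their backs; the gripper's body (76 mm by 85 mm) begins 54 mm behind the grasp point. The pads swing forward as they close: fully open they stand 13 mm farther back than shut.
Start: joints at [1.21, 0.411, -0.013, 1.596, 0.006, 1.134, -0.082], TCP at [0.18, -0.598, 0.248] pointing down, gripper open.
Joint ranges: [-2.95, 2.95], [-0.29, 1.99], [-1.47, 1.44], [0.14, 2.54], [-1.03, 4.17], [0.13, 1.85], [-2.86, 2.86]. Speed limits (rad/s): [2.39, 2.39, 3.01, 3.01, 3.14, 3.14, 3.14].

INTERFACE

Orientations are given as [roll, pitch, yaw] about the fixed x, y, z axes, in that order (R = Rz(yaw) Ry(pitch) Rx(roll)).
In Python, from station import * gives the robot as it stands.
- The arm moves only by the shell command python3 -m creep 'ROWS' [OPENING] [FORCE]. ROWS is JSON, a list of rows, each a list of 2 entries, a list of its own where there are three numbers: the shift along the world's x, y, z in m, then the turn about the world's z in rad. In form: [[[tx, ty, tz], turn], ...]. A call has 1 to 12 rows; each row is the pose to reach, as a shift and turn from the pose commanded when the call began; what a row does not reach only later rows make up. A row lasts 1/8 s, in which the tool goes at most 62.5 mm and 10.7 degrees, less where a joint would pass 70% of its speed; a pose out of reach is approached as far as the arm can. A call with a gripper value outside its range is refused whole. OPENING is the finger opening in m, from 0 to 0.0854, set as the call begins (- or left out, the last holds). The fingers move at their own pace and stop on an object; FORCE is the grip in N (left out, the last holds). Time passes only in rows, so rows that repeat a pose let the fingers close. It gives the time, the measured TCP pose, the force and the opening at its end, in the units of the state.
- get_obs(): the state, without advancing time (a new reading comes with each control period).
- get_image(name): name is "scene" or "top"; returns the picture (420x560x3 uint8, red, green, blue); there is no depth.
- camera_params(name): a dict with "fov_y" (degrees; the focal length in pixels is half the picture's height over the tangent of half this angle, whatever the lens; pixels are square), "cx", "cy" (the principal point, pixels), "rvec" (rotation vector, rad) and "tvec" (3), from world to camera coordinates, as OpenCV has them. Camera axes: x right, y down, z forward; pixel columns grow to the right and rows downward; lengths in m; the calibration is good to about 2 mm. A picture is of the moment at which its call begins. camera_params takes no time and is no camera call.
- finish_job(): hands the job in, once; it reports no verdict.
Trained networks look in the newest picture that a camera, given by its name, has taken for a name from the list of things; names that differ only in an ending like _2 or _b are one class to them, and where a whole thing is asked for, a point or a joint stands for the part that bears it (a point fixed in the world has none). Each returns a list of dicts, best first, with "score" (0 to 1); they miss things now and then, are a little off and sometimes report something else, mostly with a low value. They report only what shows in the picture. A call takes as long as a camera call. They do not tell look-alikes from the thing itself.
- search_frame(camera, name): "box" ([left, top, right, bottom] in pixels, round what is visible of it).
- masks_of(camera, name): "mask" (420x560 bool, what is visible of it) and "box" ([left, top, right, bottom] in pixels, round what is visible of it).
- place_of(camera, name): "pixel" ([column, row] in pixels: a listed point, or the origin of a listed thing).
The state is a dict: "clock": time; "q": joint angles; "joint_velocities": joint speeds; "effort": joint torques, N m; "position": TCP position; "ee_rot": TCP orientation; "ft_force": force on the tool from outside, world axes, zero at the start; "ft_torque": the same for the moment, N m; "finger_gap": finger opening in m.
Only numpy, scipy, OpenCV 4.12 (cv2) and the standard library are available. Lean on these libraries where they do the work, as an engineer would, in place of code of your own. Each camera call takes 0.05 s, during which the arm holds its last target.

## Working session

There is one attempt and no reset: what is moved stays moved. The work goes in short steps, Python scripts to look and compute and a shell command to move; the robot and the scene stay as the last step left them, time stands still between calls to the robot, and variables do not carry over. Pictures are saved under pics/ and viewed, and the job is handed in when it is done.

```bash
ls; mkdir -p pics; python3 - <<'E'
from station import *
import cv2
o=get_obs(); print({k:o[k] for k in ('clock','position','ee_rot','finger_gap','ft_force')})
for c in ('scene','top'):
    im=get_image(c); cv2.imwrite(f'pics/{c}0.png',im[...,::-1]); print(c,camera_params(c))
E
```

```text
pics
{'clock': 0.0, 'position': array([ 0.18022868, -0.59795357,  0.24743268]), 'ee_rot': array([-3.13995032e+00,  1.24248128e-04,  2.92809616e-01]), 'finger_gap': 0.08564891278352713, 'ft_force': array([-0.47247016,  0.20062648, -0.43137226])}
scene {'fov_y': 47.185936430872, 'cx': 282.0561650747846, 'cy': 208.47463133333034, 'rvec': array([ 0.61587572, -2.75062314,  0.98578575]), 'tvec': array([0.40818796, 0.17750253, 1.26816056])}
top {'fov_y': 51.29945183092168, 'cx': 275.69545935542885, 'cy': 203.50212577052696, 'rvec': array([ 2.16942823, -2.11732831,  0.14046021]), 'tvec': array([-0.00193938,  0.45731729,  0.95571237])}
```

View pics/top0.png

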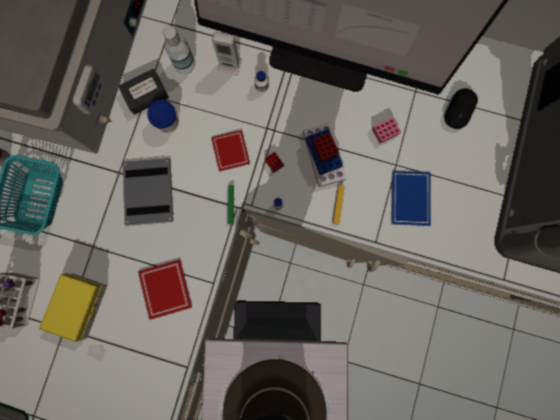

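View pics/scene0.png

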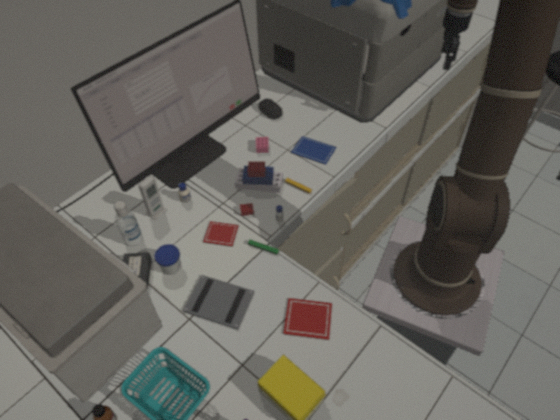

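```bash
cat > h.py <<'E'
import numpy as np, cv2
from station import *
def cam(c):
    p=camera_params(c); f=210/np.tan(np.radians(p['fov_y'])/2)
    K=np.array([[f,0,p['cx']],[0,f,p['cy']],[0,0,1]]); R=cv2.Rodrigues(np.array(p['rvec']))[0]
    return K,R,np.array(p['tvec'])
def proj(c,P):
    K,R,t=cam(c); P=np.atleast_2d(P); q=(K@(R@P.T+t[:,None])).T
    return q[:,:2]/q[:,2:]
def unproj(c,uv,z):
    K,R,t=cam(c); uv=np.atleast_2d(np.asarray(uv,float))
    d=(R.T@np.linalg.inv(K)@np.c_[uv,np.ones(len(uv))].T).T; o=-R.T@t
    return o+d*((z-o[2])/d[:,2])[:,None]
def rectpose(mask,c,z):
    m=(np.asarray(mask).astype(np.uint8)); cs,_=cv2.findContours(m,cv2.RETR_EXTERNAL,cv2.CHAIN_APPROX_NONE)
    k=max(cs,key=cv2.contourArea)[:,0,:]
    P=unproj(c,k,z)[:,:2].astype(np.float32)
    (x,y),(w,h),a=cv2.minAreaRect(P*1000)
    if w<h: w,h,a=h,w,a+90
    return x,y,w,h,(a+90)%180-90
E
python3 - <<'E'
from h import *
for c in ('scene','top'):
    get_image(c); K,R,t=cam(c); print(c,'pos',-R.T@t)
    print('base',proj(c,[[0,0,0],[.18,-.598,.248]]))
Z=dict(small_block=.072,medium_block=.048,large_block=.024,yellow_bar=.012,green_bar=.012,red_mat=.004,blue_mat=.004,drying_board=.008,dropper_vial=0.058,specimen_cup=.065)
for c in ('top','scene'):
  for n,z in Z.items():
    for d in masks_of(c,n)[:3]:
        print(c,n,round(d['score'],2),np.round(d['box']),np.round(rectpose(d['mask'],c,z),1))
print(get_obs()['clock'])
E
python3 - <<'E'
import cv2
im=cv2.imread('pics/top0.png'); cv2.imwrite('pics/topc.png',cv2.resize(im[110:240,200:440],None,fx=3.3,fy=3.3,interpolation=cv2.INTER_CUBIC))
im=cv2.imread('pics/scene0.png'); cv2.imwrite('pics/scenec.png',cv2.resize(im[110:340,120:360],None,fx=3.3,fy=2.6,interpolation=cv2.INTER_CUBIC))
E
```

```text
scene pos [0.07420074 0.77709487 1.09406288]
base [[436.82345669 275.77594364]
 [445.74237764  58.92411272]]
top pos [ 0.31846316 -0.00256979  1.01049671]
base [[274.80800923 412.76831679]
 [634.89416461 358.59139481]]
top small_block 0.92 [313. 134. 338. 163.] [580.5 -97.7  54.3  44.2  24.6]
top small_block 0.59 [266. 152. 282. 173.] [544.6  15.4  38.5  29.9  36.4]
top small_block 0.57 [371. 119. 402. 142.] [ 622.3 -230.1   58.8   42.2  -61.8]
top medium_block 0.77 [308. 131. 344. 176.] [575.8 -95.2  95.8  61.   22.7]
top medium_block 0.18 [211. 131. 251. 172.] [574.5 116.   82.1  72.8  14.7]
top large_block 0.94 [301. 123. 346. 186.] [ 535.7 -111.7   68.9   59.6  -77. ]
top yellow_bar 0.8 [335. 187. 340. 227.] [ 461.6 -134.3   87.8   13.2   -8.7]
top green_bar 0.64 [229. 186. 236. 225.] [456.8 112.6  88.8  13.8   2.3]
top red_mat 0.7 [141. 256. 185. 320.] [260.6 256.5 114.5 100.9  16. ]
top red_mat 0.69 [213. 131. 251. 170.] [586.8 121.3  87.6  75.3  15.6]
top blue_mat 0.56 [388. 172. 430. 225.] [ 482.1 -303.3  125.1   90.9   -0.9]
top drying_board 0.84 [123. 159. 169. 223.] [483. 
[... 568 characters left out ...]
scene yellow_bar 0.54 [285. 183. 308. 190.] [ 460.4 -129.8   83.1   17.8   -7. ]
scene red_mat 0.87 [202. 223. 238. 248.] [584.  122.   84.3  77.2  14.5]
scene red_mat 0.72 [284. 296. 333. 337.] [258.8 255.9 112.6 103.   17.6]
scene blue_mat 0.68 [294. 136. 335. 162.] [ 480.6 -301.7  123.8   88.3   -0.7]
scene blue_mat 0.28 [287. 178. 309. 194.] [ 462.  -136.9   90.6   20.7   -9.1]
scene blue_mat 0.18 [233. 169. 284. 190.] [ 582.8 -103.3  146.4   88.4   16.7]
scene dropper_vial 0.66 [277. 203. 287. 222.] [446.5  27.   53.5  19.3 -64.1]
scene specimen_cup 0.77 [159. 240. 182. 279.] [633.3 284.3  98.2  64.5 -30.9]
scene specimen_cup 0.6 [248. 164. 267. 176.] [579.4 -95.1  63.6  54.1 -63.4]
1.2
```

View pics/topc.png

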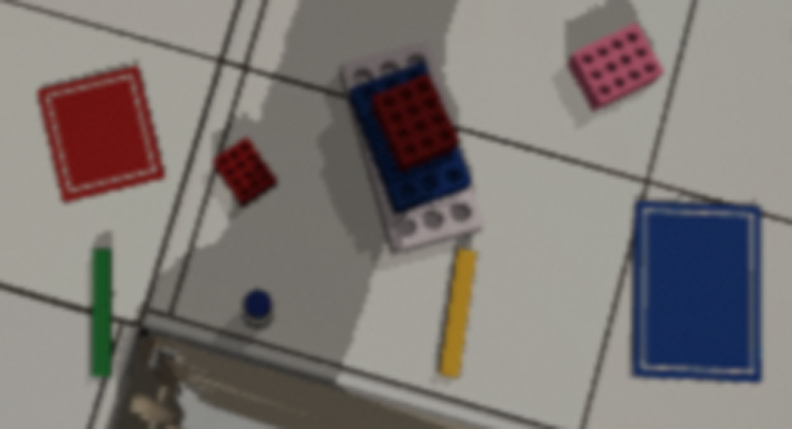

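View pics/scenec.png

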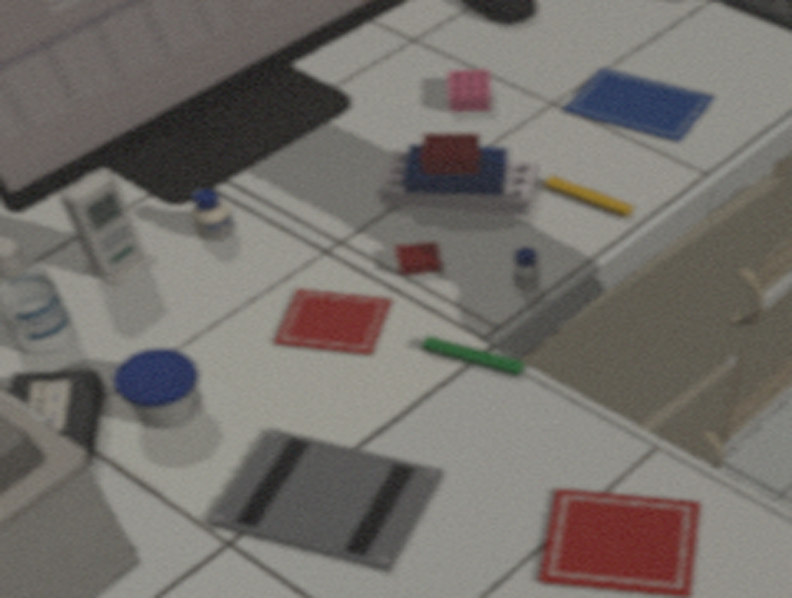

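```bash
cat >> h.py <<'E'
from scipy.optimize import minimize
S=4
def sil(c,p,dim,z0):
    x,y,a=p; l,w,h=dim; ca,sa=np.cos(a),np.sin(a)
    P=[[x+sx*l/2*ca-sy*w/2*sa,y+sx*l/2*sa+sy*w/2*ca,z] for sx in(-1,1) for sy in(-1,1) for z in(z0,z0+h)]
    uv=proj(c,P); k=cv2.convexHull(((uv+.5)*S*16-8).astype(np.int32).reshape(-1,1,2))
    m=np.zeros((420*S,560*S),np.uint8); cv2.fillPoly(m,[k],1,shift=4); return m
def fit(masks,p0,dim,z0,occ=[]):
    # masks: {cam:mask}; occ: list of (p,dim,z0)
    oc={c:np.any([sil(c,*o) for o in occ],axis=0) if occ else None for c in masks}
    up={c:cv2.resize(np.asarray(m).astype(np.float32),None,fx=S,fy=S,interpolation=cv2.INTER_LINEAR)>.5 for c,m in masks.items()}
    def cost(v):
        p=(v[0]/1000,v[1]/1000,np.radians(v[2])); r=0
        for c in masks:
            s=sil(c,p,dim,z0)>0; u=up[c]
            if oc[c] is not None: s=s&~oc[c]; u=u&~oc[c]
            r+=1-(s&u).sum()/max(1,(s|u).sum())
        return r/len(masks)
    v0=np.array([p0[0],p0[1],p0[2]],float)
    r=minimize(cost,v0,method='Nelder-Mead',options=dict(initial_simplex=[v0,v0+[5,0,0],v0+[0,5,0],v0+[0,0,4]],xatol=.05,fatol=1e-4,maxiter=150))
    return np.round(r.x,1),round(r.fun,3)
DIM=dict(small_block=(.052,.042,.024),medium_block=(.092,.056,.024),large_block=(.14,.066,.024),yellow_bar=(.09,.014,.012),green_bar=(.09,.014,.012),red_mat=(.086,.076,.004),blue_mat=(.126,.09,.004),drying_board=(.15,.112,.008))
def near(c,n,xy,z,tol=40):
    for d in masks_of(c,n):
        uv=proj(c,[[xy[0]/1000,xy[1]/1000,z]])[0]; b=d['box']; ct=np.array([(b[0]+b[2])/2,(b[1]+b[3])/2])
        if np.linalg.norm(ct-uv)<tol/2: return d['mask']
    return None
def locate(n,p0,z0,occ=[],cams=('top','scene'),each=True):
    ms={}
    for c in cams:
        m=near(c,n,p0,z0+DIM[n][2]/2)
        if m is not None: ms[c]=m
    out={}
    if each:
        for c in ms: print(n,c,*fit({c:ms[c]},p0,DIM[n],z0,occ))
    if not ms: print(n,'none'); return None
    v,f=fit(ms,p0,DIM[n],z0,occ); print(n,'both',v,f); return v
E
cat > a.py <<'E'
from h import *
for c in ('scene','top'): get_image(c)
T=lambda v:(v[0]/1000,v[1]/1000,np.radians(v[2]))
r=locate('small_block',(581,-97,24),.048)
o=[(T(r),DIM['small_block'],.048)]
b=locate('medium_block',(577,-95,23),.024,o)
o+=[(T(b),DIM['medium_block'],.024)]
locate('large_block',(571,-90,20),0,o)
locate('yellow_bar',(461,-133,-9),0)
locate('green_bar',(457,112,2),0)
locate('red_mat',(586,121,15),0)
locate('blue_mat',(481,-302,-1),0)
locate('drying_board',(483,310,6),0)
print(get_obs()['clock'])
E
python3 a.py
```

```text
small_block scene [582.9 -98.4  25.7] 0.07
small_block both [582.9 -98.4  25.7] 0.07
medium_block scene [578.  -97.4  24.8] 0.101
medium_block both [578.  -97.4  24.8] 0.101
large_block top [578.  -99.9  16.5] 0.143
large_block scene [577.6 -99.5  17.1] 0.081
large_block both [578.3 -99.8  16.1] 0.117
yellow_bar top [ 463.6 -135.3   -7.7] 0.146
yellow_bar scene [ 461.8 -134.1   -7.3] 0.243
yellow_bar both [ 463.  -134.9   -7.1] 0.196
green_bar top [457.4 113.7   2.7] 0.116
green_bar scene [454.9 114.5   1.8] 0.16
green_bar both [456.8 113.9   2.2] 0.151
red_mat top [588.5 121.6  15.7] 0.08
red_mat scene [585.3 121.2  17.2] 0.084
red_mat both [586.8 121.6  14.7] 0.086
blue_mat top [ 482.8 -304.1   -1.3] 0.033
blue_mat scene [ 481.4 -303.     2.1] 0.122
blue_mat both [ 482.2 -304.2   -1.5] 0.082
drying_board top [484.  310.6   5.5] 0.027
drying_board scene [481.7 309.8   6.9] 0.041
drying_board both [482.6 310.5   6.1] 0.039
2.1
```

```bash
python3 -m creep '[[[0.02,0.05,0],0],[[0.04,0.1,0],0.03],[[0.06,0.15,0],0.06],[[0.08,0.2,0],0.09],[[0.1,0.25,0],0.13],[[0.12,0.3,0],0.13],[[0.16,0.34,0],0.13],[[0.2,0.38,0],0.13],[[0.25,0.41,0],0.13],[[0.3,0.44,-0.02],0.13],[[0.35,0.47,-0.05],0.13],[[0.4,0.5,-0.09],0.13]]' 0.075 30
```

```text
clock: 3.6
position: [0.5746, -0.1023, 0.1643]
ee_rot: [3.14, -0.002, 0.423]
ft_force: [-0.1, -1.3, 0.5]
finger_gap: 0.0749
```

```bash
python3 -m creep '[[[0.002,0,-0.02],0.01],[[0.003,0,-0.05],0.01],[[0.003,0,-0.075],0.01],[[0.003,0,-0.089],0.01],[[0.003,0,-0.089],0.01],[[0.003,0,-0.089],0.01],[[0.003,0,-0.089],0.01]]' 0.075 30; python3 -m creep '[[[0,0,0],0],[[0,0,0],0],[[0,0,0],0],[[0,0,0],0],[[0,0,0],0],[[0,0,0],0]]' 0 30
```

```text
clock: 4.47
position: [0.576, -0.1034, 0.0767]
ee_rot: [3.14, -0.001, 0.433]
ft_force: [-0.2, 0.5, -0.1]
finger_gap: 0.0753
clock: 5.22
position: [0.5756, -0.1032, 0.0761]
ee_rot: [3.141, -0.0, 0.433]
ft_force: [-0.4, -0.0, 6.0]
finger_gap: 0.0414
```

```bash
python3 -m creep '[[[0,0,0.01],0],[[0,0,0.03],0],[[0,0,0.05],0],[[0,0.03,0.05],0],[[0,0.08,0.05],-0.05],[[0,0.13,0.05],-0.1],[[0.001,0.18,0.05],-0.168],[[0.003,0.222,0.03],-0.168],[[0.003,0.222,0],-0.168],[[0.003,0.222,-0.03],-0.168],[[0.003,0.222,-0.03],-0.168],[[0.003,0.222,-0.03],-0.168]]'
python3 - <<'E'
from h import *
get_image('scene'); im=get_image('top'); cv2.imwrite('pics/t1.png',cv2.resize(im[100:220,180:400,::-1],None,fx=3.5,fy=3.5))
o=get_obs();print(o['position'],o['ee_rot'],o['ft_force'])
locate('small_block',(587,122,15),.018)
E
```

```text
clock: 6.72
position: [0.5789, 0.119, 0.0466]
ee_rot: [-3.141, -0.001, 0.265]
ft_force: [0.6, -0.4, -1.0]
finger_gap: 0.0409
[0.57938424 0.11891393 0.04716775] [ 3.14152362e+00 -2.31793084e-03  2.64375158e-01] [-0.52277816  1.10697601 -0.70384727]
small_block none
```

View pics/t1.png

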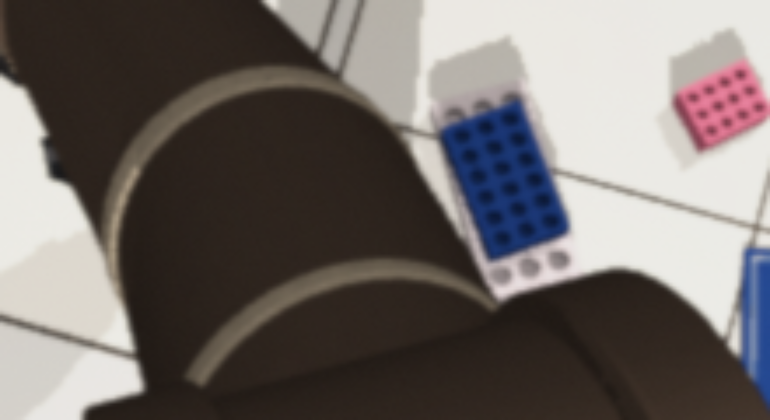

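```bash
python3 - <<'E'
from h import *
im=get_image('scene'); cv2.imwrite('pics/s1.png',cv2.resize(im[150:270,160:320,::-1],None,fx=5,fy=5))
for d in masks_of('scene','small_block'): print(d['score'],d['box'])
E
```

```text
0.59 [238.6, 205.9, 256.0, 213.5]
0.5 [255.4, 137.4, 268.7, 154.1]
0.19 [284.2, 178.2, 308.3, 194.7]
```

View pics/s1.png

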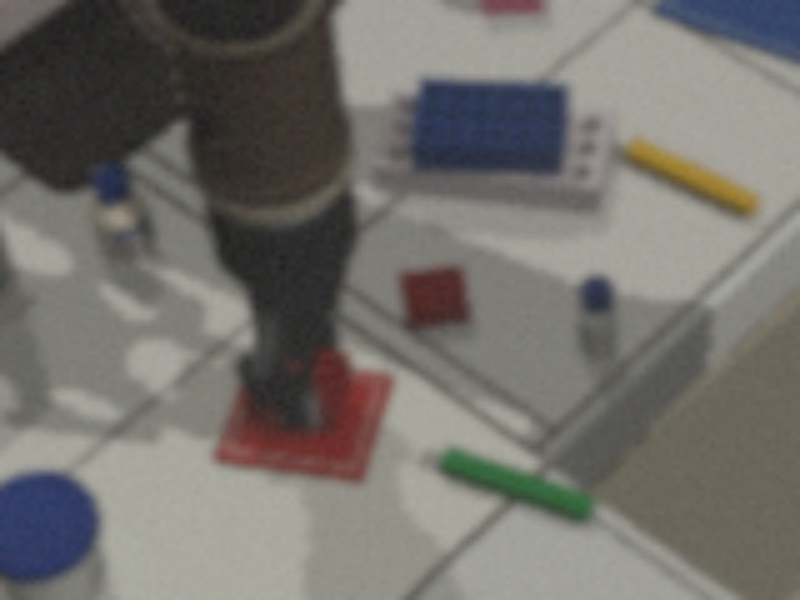

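```bash
python3 -m creep '[[[0,0,-0.006],0],[[0,0,-0.011],0],[[0,0,-0.013],0],[[0,0,-0.014],0],[[0,0,-0.014],0]]'
```

```text
clock: 7.65
position: [0.578, 0.1187, 0.0321]
ee_rot: [3.141, 0.001, 0.265]
ft_force: [-3.8, -1.2, 7.3]
finger_gap: 0.0411
```

```bash
python3 -m creep '[[[0,0,0],0],[[0,0,0],0],[[0,0,0.02],0],[[0,0,0.06],0],[[0,-0.03,0.09],0],[[0,-0.08,0.09],0.05],[[0,-0.13,0.09],0.1],[[0,-0.18,0.09],0.163],[[0,-0.216,0.09],0.163],[[0,-0.216,0.09],0.163],[[0,-0.216,0.09],0.163]]' 0.075
python3 - <<'E'
from h import *
im=get_image('top'); cv2.imwrite('pics/t2.png',cv2.resize(im[100:220,180:400,::-1],None,fx=3.5,fy=3.5))
im=get_image('scene'); cv2.imwrite('pics/s2.png',cv2.resize(im[120:270,160:320,::-1],None,fx=5,fy=4))
locate('small_block',(587,122,15),.004)
locate('medium_block',(578,-98,24),.024)
E
```

```text
clock: 9.02
position: [0.5787, -0.0965, 0.1226]
ee_rot: [-3.142, -0.001, 0.428]
ft_force: [0.5, 0.3, -0.8]
finger_gap: 0.0749
small_block top [585.5 123.2  17.8] 0.095
small_block scene [584.4 121.9  16.7] 0.054
small_block both [584.6 122.3  16.7] 0.08
medium_block top [578.6 -97.6  22.8] 0.392
medium_block scene [578.3 -96.3  23.8] 0.081
medium_block both [579.1 -96.7  23. ] 0.24
```

View pics/t2.png

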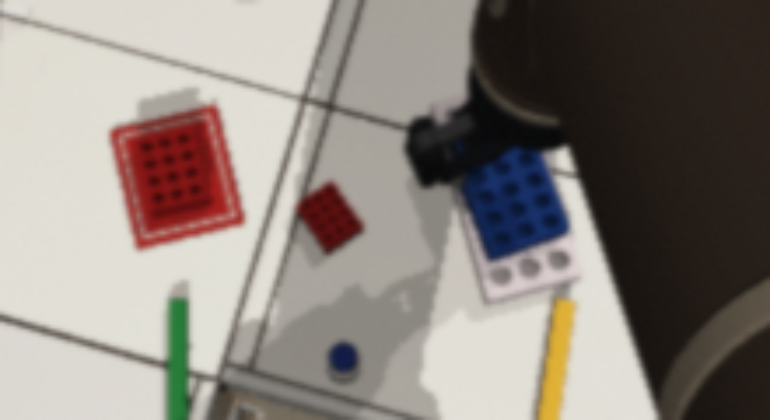

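View pics/s2.png

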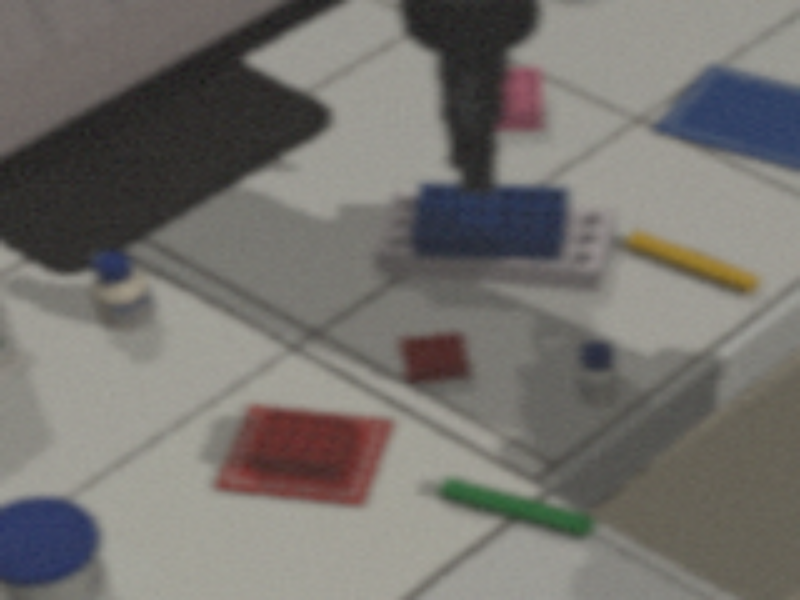

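```bash
python3 -m creep '[[[0,-0.001,-0.04],0],[[0,-0.001,-0.065],-0.005],[[0,-0.001,-0.076],-0.005],[[0,-0.001,-0.076],-0.005]]'; python3 -m creep '[[[0,0,0],0],[[0,0,0],0],[[0,0,0],0],[[0,0,0],0],[[0,0,0],0]]' 0 40
```

```text
clock: 9.82
position: [0.5782, -0.0978, 0.0453]
ee_rot: [-3.141, 0.001, 0.424]
ft_force: [-0.3, -0.6, 1.1]
finger_gap: 0.0749
clock: 10.45
position: [0.5793, -0.0982, 0.0471]
ee_rot: [3.14, -0.002, 0.423]
ft_force: [-1.2, 0.5, 5.8]
finger_gap: 0.0548
```

```bash
python3 -m creep '[[[0,0,0.02],0],[[0,0,0.06],0],[[-0.02,-0.04,0.07],-0.1],[[-0.04,-0.09,0.07],-0.2],[[-0.07,-0.14,0.07],-0.3],[[-0.09,-0.18,0.07],-0.4],[[-0.097,-0.206,0.06],-0.446],[[-0.097,-0.206,0.03],-0.446],[[-0.097,-0.206,0],-0.446],[[-0.097,-0.206,0],-0.446],[[-0.097,-0.206,0],-0.446]]'
python3 - <<'E'
from h import *
im=get_image('scene'); cv2.imwrite('pics/s3.png',cv2.resize(im[90:210,220:380,::-1],None,fx=5,fy=5))
E
```

```text
clock: 11.82
position: [0.4824, -0.3039, 0.0465]
ee_rot: [3.142, -0.001, -0.022]
ft_force: [0.0, -0.3, -2.4]
finger_gap: 0.0552
```

View pics/s3.png

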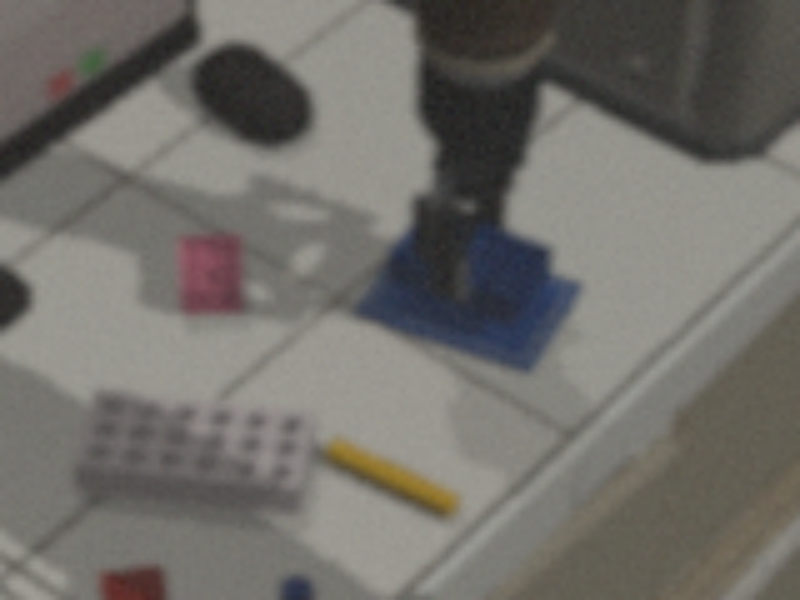

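```bash
python3 -m creep '[[[0,0,-0.01],0],[[0,0,-0.016],0],[[0,0,-0.018],0],[[0,0,-0.019],0],[[0,0,-0.019],0]]'
```

```text
clock: 12.5
position: [0.4811, -0.304, 0.0271]
ee_rot: [-3.142, 0.001, -0.023]
ft_force: [-3.3, 2.8, 5.2]
finger_gap: 0.0558
```

```bash
python3 -m creep '[[[0,0,0],0],[[0,0,0],0],[[0,0,0.02],0],[[0,0,0.06],0],[[0,0.04,0.07],-0.05],[[-0.01,0.09,0.07],-0.107],[[-0.018,0.14,0.07],-0.107],[[-0.0185,0.169,0.07],-0.107],[[-0.0185,0.169,0.07],-0.107],[[-0.0185,0.169,0.07],-0.107]]' 0.075
python3 - <<'E'
from h import *
im=get_image('top'); cv2.imwrite('pics/t4.png',cv2.resize(im[100:240,260:460,::-1],None,fx=4,fy=4))
get_image('scene')
locate('medium_block',(482,-304,-1),.004)
locate('blue_mat',(482,-304,-1),0)
locate('large_block',(578,-99,17),0)
locate('yellow_bar',(463,-134,-8),0)
E
```

```text
clock: 13.75
position: [0.4632, -0.136, 0.0967]
ee_rot: [3.141, -0.001, -0.13]
ft_force: [0.3, 0.4, 0.6]
finger_gap: 0.0755
medium_block scene [ 479.4 -300.    -1.1] 0.496
medium_block both [ 479.4 -300.    -1.1] 0.496
blue_mat scene [ 4.810e+02 -3.033e+02  2.000e-01] 0.814
blue_mat both [ 4.810e+02 -3.033e+02  2.000e-01] 0.814
large_block top [580.9 -98.5  16.2] 0.182
large_block scene [577.1 -99.3  16.8] 0.054
large_block both [577.3 -99.8  16.2] 0.121
yellow_bar scene [ 464.8 -133.8   -6.6] 0.577
yellow_bar both [ 464.8 -133.8   -6.6] 0.577
```

View pics/t4.png

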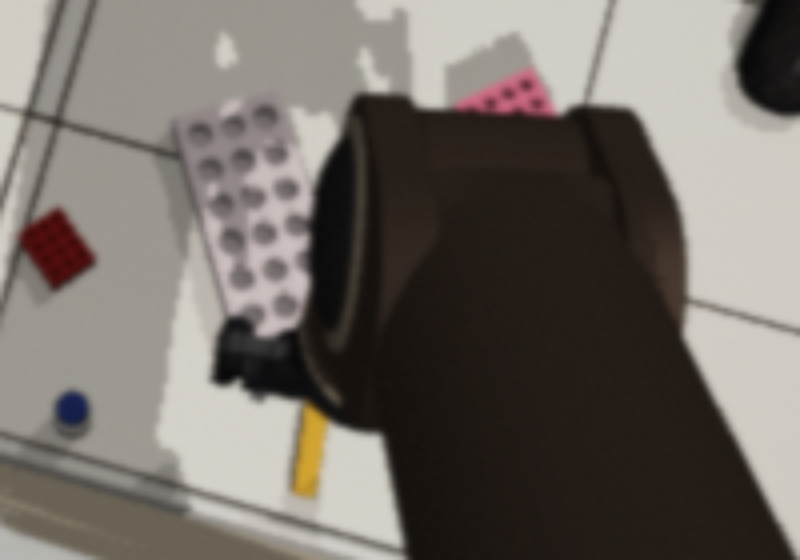

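```bash
python3 -m creep '[[[0,0.001,-0.04],0],[[0,0.001,-0.065],0],[[0,0.001,-0.076],0],[[0,0.001,-0.0765],0]]' 0.045; python3 -m creep '[[[0,0,0],0],[[0,0,0],0],[[0,0,0],0],[[0,0,0],0],[[0,0,0],0]]' 0 25
```

```text
clock: 14.75
position: [0.4627, -0.1341, 0.0198]
ee_rot: [-3.141, 0.001, -0.13]
ft_force: [1.2, -0.7, -0.3]
finger_gap: 0.0452
clock: 15.38
position: [0.4636, -0.1344, 0.0211]
ee_rot: [3.141, -0.002, -0.13]
ft_force: [-1.4, -0.7, 6.8]
finger_gap: 0.0132
```

```bash
python3 -m creep '[[[0,0,0.04],0],[[0,0,0.09],0],[[0,0.04,0.1],0.18],[[0.01,0.08,0.1],0.36],[[0.02,0.12,0.1],0.54],[[0.03,0.17,0.1],0.72],[[0.04,0.22,0.1],0.9],[[0.05,0.27,0.1],1.08],[[0.06,0.32,0.1],1.26],[[0.065,0.37,0.1],1.44],[[0.065,0.42,0.1],1.62],[[0.065,0.449,0.09],1.8]]'; python3 -m creep '[[[0,0,-0.02],0],[[0,0,-0.05],0],[[0,0,-0.05],0],[[0,0,-0.05],0]]'
```

```text
clock: 16.88
position: [0.5277, 0.3182, 0.1112]
ee_rot: [3.14, -0.002, 1.678]
ft_force: [0.4, -0.5, -1.2]
finger_gap: 0.0128
clock: 17.38
position: [0.5284, 0.3142, 0.0608]
ee_rot: [3.141, 0.0, 1.668]
ft_force: [-0.1, 0.3, -0.7]
finger_gap: 0.0132
```

```bash
python3 -m creep '[[[-0.0006,0.0008,-0.015],0.007],[[-0.0006,0.0008,-0.024],0.007],[[-0.0006,0.0008,-0.027],0.007],[[-0.0006,0.0008,-0.027],0.007]]'
python3 - <<'E'
from h import *
im=get_image('scene'); cv2.imwrite('pics/s5.png',cv2.resize(im[220:340,150:310,::-1],None,fx=5,fy=5))
E
```

```text
clock: 17.88
position: [0.5272, 0.3156, 0.0329]
ee_rot: [-3.141, 0.0, 1.677]
ft_force: [-0.6, 0.0, 0.4]
finger_gap: 0.013
```

View pics/s5.png

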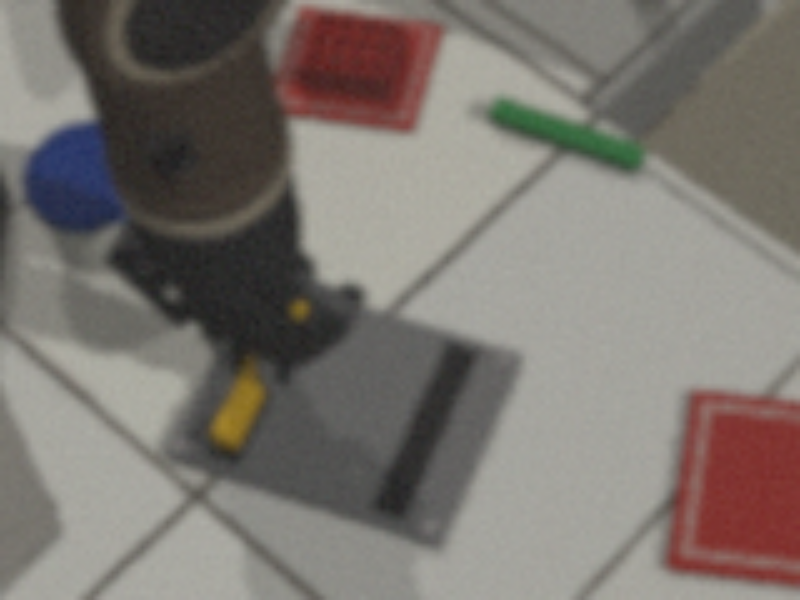

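Bar is over the far line. Lower, release narrowly, lift.

```bash
python3 -m creep '[[[0,0,-0.002],0],[[0,0,-0.004],0],[[0,0,-0.004],0]]'; python3 -m creep '[[[0,0,0],0],[[0,0,0],0],[[0,0,0.02],0],[[0,0,0.06],0],[[0,-0.03,0.08],-0.18],[[-0.02,-0.07,0.08],-0.36],[[-0.04,-0.11,0.08],-0.54],[[-0.05,-0.15,0.08],-0.72],[[-0.06,-0.19,0.08],-0.9],[[-0.07,-0.2,0.08],-1.08],[[-0.07,-0.2,0.08],-1.26],[[-0.07,-0.2,0.08],-1.44]]' 0.035
```

```text
clock: 18.3
position: [0.5274, 0.3156, 0.0292]
ee_rot: [3.141, -0.0, 1.677]
ft_force: [0.3, -0.4, -0.4]
finger_gap: 0.0132
clock: 19.8
position: [0.4577, 0.1158, 0.1106]
ee_rot: [-3.141, -0.002, 0.231]
ft_force: [-0.7, 0.1, -0.5]
finger_gap: 0.0349
```

```bash
python3 -m creep '[[[0,0,0],-0.1],[[0,0,0],-0.2],[[0,0,0],-0.2]]' 0.045
python3 - <<'E'
from h import *
im=get_image('top'); cv2.imwrite('pics/t6.png',cv2.resize(im[140:240,100:260,::-1],None,fx=5,fy=5))
im=get_image('scene')
locate('yellow_bar',(527,315,96),.008)
locate('green_bar',(457,113.5,2.3),0)
locate('drying_board',(483,310,6),0)
locate('medium_block',(482,-304,-1),.004)
locate('large_block',(578,-99,17),0)
E
```

```text
clock: 20.18
position: [0.4576, 0.1161, 0.1103]
ee_rot: [-3.141, -0.001, 0.038]
ft_force: [-0.2, -0.1, 0.3]
finger_gap: 0.0451
yellow_bar scene [525.9 315.9  96.6] 0.11
yellow_bar both [525.9 315.9  96.6] 0.11
green_bar scene [457.1 113.9   0.9] 0.287
green_bar both [457.1 113.9   0.9] 0.287
drying_board top [483.1 311.8   6. ] 0.294
drying_board scene [480.9 310.4   6.3] 0.105
drying_board both [481.6 310.7   5.7] 0.202
medium_block top [ 481.2 -302.4   -3. ] 0.042
medium_block scene [ 479.2 -301.2   -2.7] 0.062
medium_block both [ 480.8 -302.1   -3.3] 0.055
large_block top [577.6 -99.8  15.4] 0.037
large_block scene [576.5 -98.8  17. ] 0.776
large_block both [ 577.5 -100.    15.5] 0.408
```

View pics/t6.png

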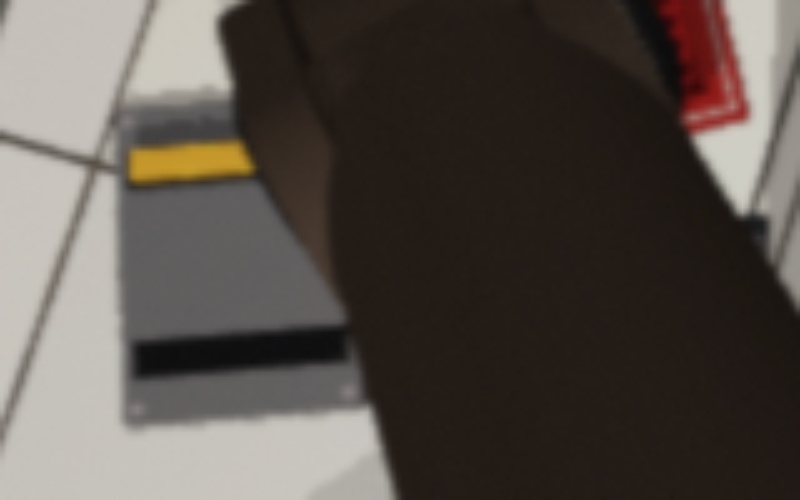

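```bash
python3 -m creep '[[[0,-0.0022,-0.04],0],[[0,-0.0022,-0.075],0],[[0,-0.0022,-0.0885],0],[[0,-0.0022,-0.0895],0],[[0,-0.0022,-0.0895],0]]'; python3 -m creep '[[[0,0,0],0],[[0,0,0],0],[[0,0,0],0],[[0,0,0],0],[[0,0,0],0]]' 0 25
```

```text
clock: 21.4
position: [0.458, 0.1137, 0.0205]
ee_rot: [-3.141, -0.001, 0.037]
ft_force: [0.2, 1.4, 0.7]
finger_gap: 0.045
clock: 22.02
position: [0.4579, 0.1135, 0.0205]
ee_rot: [-3.142, -0.002, 0.037]
ft_force: [-0.5, -0.7, 6.6]
finger_gap: 0.0132
```

```bash
python3 -m creep '[[[0,0,0.04],0],[[0,0,0.08],0.1],[[0,0.02,0.08],0.28],[[0,0.04,0.08],0.46],[[0,0.07,0.08],0.64],[[-0.01,0.1,0.08],0.82],[[-0.015,0.13,0.08],1.0],[[-0.0197,0.16,0.08],1.18],[[-0.0197,0.192,0.08],1.36],[[-0.0197,0.192,0.08],1.54],[[-0.0197,0.192,0.08],1.639],[[-0.0197,0.192,0.06],1.639]]'; python3 -m creep '[[[0,0,-0.02],0],[[0,0,-0.046],0],[[0,0,-0.046],0],[[0,0,-0.046],0]]'
python3 - <<'E'
from h import *
im=get_image('scene'); cv2.imwrite('pics/s7.png',cv2.resize(im[220:340,150:310,::-1],None,fx=5,fy=5))
E
```

```text
clock: 23.52
position: [0.4386, 0.3059, 0.0802]
ee_rot: [3.139, -0.001, 1.675]
ft_force: [-0.1, -1.1, -0.0]
finger_gap: 0.0132
clock: 24.02
position: [0.4374, 0.3057, 0.0336]
ee_rot: [-3.141, -0.0, 1.676]
ft_force: [0.1, 0.6, -0.6]
finger_gap: 0.0132
```

View pics/s7.png

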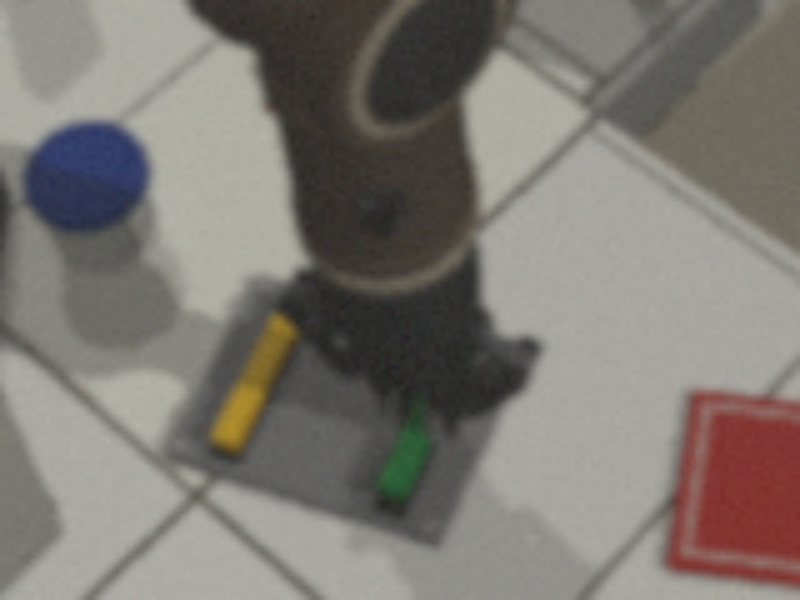

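Good. Lower, release, then head for the silver block.

```bash
python3 -m creep '[[[0.0005,0,-0.002],0],[[0.0005,0,-0.0045],0],[[0.0005,0,-0.0045],0]]'; python3 -m creep '[[[0,0,0],0],[[0,0,0],0],[[0,0,0.02],0],[[0,0,0.06],0],[[0,-0.03,0.1],-0.18],[[0.02,-0.08,0.1],-0.36],[[0.04,-0.13,0.1],-0.54],[[0.06,-0.18,0.1],-0.72],[[0.08,-0.23,0.1],-0.9],[[0.1,-0.28,0.1],-1.08],[[0.12,-0.33,0.1],-1.26],[[0.13,-0.38,0.1],-1.4]]' 0.035; python3 -m creep '[[[0.01,-0.025,0],0],[[0.01,-0.025,0],0],[[0.01,-0.025,0],0]]' 0.085
python3 - <<'E'
from h import *
im=get_image('top'); cv2.imwrite('pics/t8.png',cv2.resize(im[140:240,100:260,::-1],None,fx=5,fy=5))
im=get_image('scene')
locate('yellow_bar',(527,315,96),.008)
locate('green_bar',(438,305.5,96),.008)
locate('drying_board',(483,310,6),0)
locate('small_block',(586,122,15),.004)
locate('red_mat',(586,122,15),0)
E
```

```text
clock: 24.45
position: [0.4382, 0.3053, 0.0291]
ee_rot: [3.141, 0.0, 1.676]
ft_force: [0.0, -0.2, 0.1]
finger_gap: 0.0128
clock: 25.95
position: [0.5693, -0.0758, 0.1308]
ee_rot: [-3.142, -0.002, 0.271]
ft_force: [-0.0, -0.2, 0.3]
finger_gap: 0.0353
clock: 26.32
position: [0.5781, -0.0983, 0.13]
ee_rot: [-3.141, -0.001, 0.277]
ft_force: [0.4, 0.8, -0.4]
finger_gap: 0.0847
yellow_bar top [528.5 316.3  95.9] 0.135
yellow_bar scene [526.2 314.3  96.4] 0.131
yellow_bar both [527.6 314.5  94.6] 0.169
green_bar top [438.9 304.4  96.3] 0.109
green_bar scene [437.  305.5  97.5] 0.173
green_bar both [438.5 304.3  97.3] 0.166
drying_board top [483.7 311.    6.2] 0.224
drying_board scene [482.  310.1   7. ] 0.216
drying_board both [482.8 310.5   6.3] 0.224
small_block top [586.9 121.9  17.2] 0.137
small_block scene [585.  122.4  17. ] 0.085
small_block both [585.9 122.2  17.8] 0.12
red_mat top [586.6 121.2  15.5] 0.401
red_mat scene [585.3 123.   17. ] 0.564
red_mat both [586.  121.3  15.7] 0.485
```

View pics/t8.png

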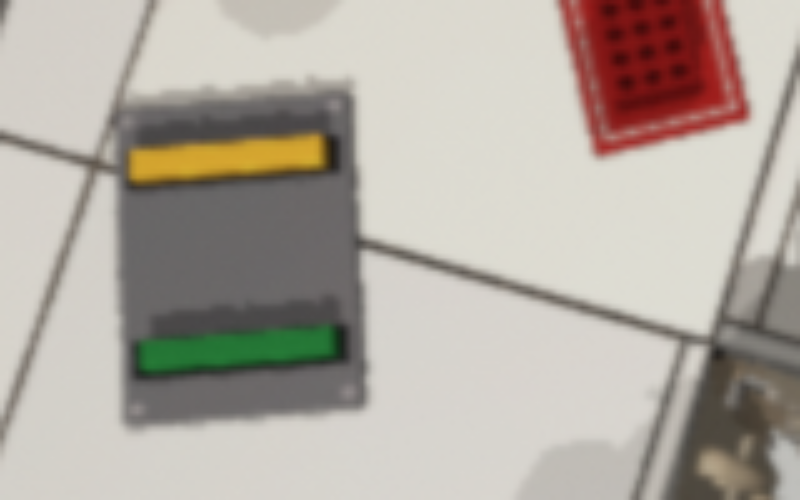

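```bash
python3 -m creep '[[[0,-0.0015,-0.05],0],[[0,-0.0015,-0.09],0],[[0,-0.0015,-0.106],0],[[0,-0.0015,-0.109],0],[[0,-0.0015,-0.109],0]]'; python3 -m creep '[[[0,0,0],0],[[0,0,0],0],[[0,0,0],0],[[0,0,0],0],[[0,0,0],0]]' 0 60
```

```text
clock: 27.55
position: [0.579, -0.1011, 0.0213]
ee_rot: [3.141, -0.002, 0.276]
ft_force: [0.2, -0.3, 0.8]
finger_gap: 0.0848
clock: 28.18
position: [0.5791, -0.1012, 0.0219]
ee_rot: [3.14, -0.002, 0.276]
ft_force: [-0.8, 0.7, 6.7]
finger_gap: 0.0646
```

```bash
python3 -m creep '[[[0,0,0.02],0],[[0,0,0.06],0],[[0,0.01,0.09],0],[[-0.01,0.06,0.09],-0.02],[[-0.02,0.11,0.09],-0.04],[[-0.03,0.16,0.09],-0.06],[[-0.045,0.21,0.09],-0.08],[[-0.06,0.26,0.09],-0.1],[[-0.075,0.31,0.09],-0.12],[[-0.09,0.36,0.09],-0.14],[[-0.0955,0.39,0.09],-0.169],[[-0.0955,0.4115,0.09],-0.169]]'; python3 -m creep '[[[0,0,-0.02],0],[[0,0,-0.05],0],[[0,0,-0.06],0],[[0,0,-0.06],0]]'
python3 - <<'E'
from h import *
im=get_image('scene'); cv2.imwrite('pics/s9.png',cv2.resize(im[220:340,150:310,::-1],None,fx=5,fy=5))
E
```

```text
clock: 29.68
position: [0.4819, 0.3121, 0.1113]
ee_rot: [-3.141, -0.001, 0.109]
ft_force: [1.1, -0.3, -3.5]
finger_gap: 0.0645
clock: 30.18
position: [0.4828, 0.3098, 0.05]
ee_rot: [3.141, 0.001, 0.106]
ft_force: [0.0, 0.4, -4.5]
finger_gap: 0.0643
```

View pics/s9.png

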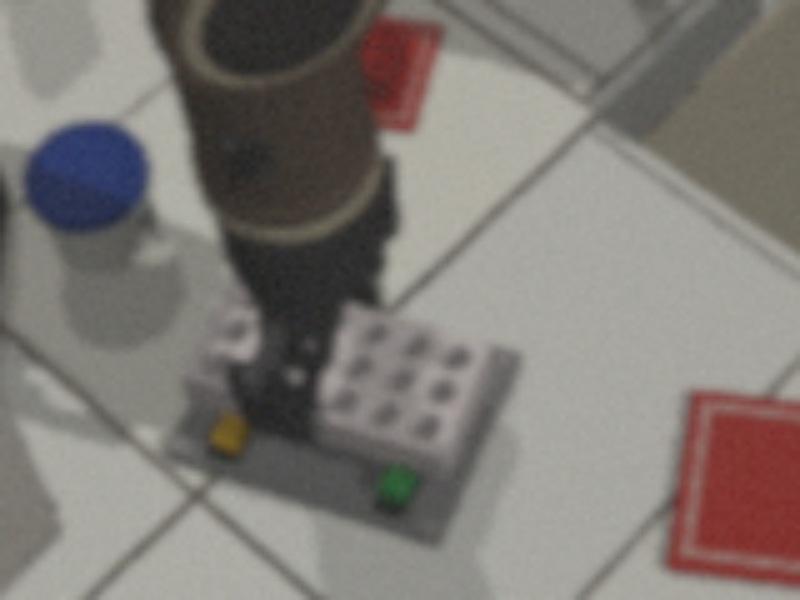

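```bash
python3 -m creep '[[[0.0005,0.0005,-0.004],0],[[0.0005,0.0005,-0.006],0],[[0.0005,0.0005,-0.007],0],[[0.0005,0.0005,-0.007],0]]'; python3 -m creep '[[[0,0,-0.0005],0],[[0,0,-0.001],0],[[0,0,-0.0015],0],[[0,0,-0.0015],0]]'
```

```text
clock: 30.72
position: [0.4831, 0.3109, 0.0432]
ee_rot: [3.142, -0.0, 0.107]
ft_force: [0.1, -0.6, -3.9]
finger_gap: 0.0642
clock: 31.22
position: [0.4831, 0.3109, 0.042]
ee_rot: [3.141, -0.0, 0.107]
ft_force: [-1.3, -1.2, 1.4]
finger_gap: 0.0644
```

Contact felt (−3.9 → +1.4 N). Release, lift, move clear and check everything.

```bash
python3 -m creep '[[[0,0,0],0],[[0,0,0],0],[[0,0,0],0],[[0,0,0.02],0],[[0,0,0.06],0],[[0,0,0.1],0],[[0,-0.05,0.12],0],[[0,-0.11,0.12],0],[[0,-0.17,0.12],0],[[0,-0.23,0.12],0],[[0,-0.29,0.12],0],[[0,-0.35,0.12],0]]' 0.08; python3 -m creep '[[[-0.02,-0.05,0.03],0],[[-0.04,-0.08,0.06],0],[[-0.05,-0.08,0.06],0]]'
cat > b.py <<'E'
from h import *
import sys
im=get_image('top'); cv2.imwrite(f'pics/t{sys.argv[1]}.png',cv2.resize(im[90:240,110:450,::-1],None,fx=2.35,fy=2.35,interpolation=cv2.INTER_CUBIC))
im=get_image('scene'); cv2.imwrite(f'pics/s{sys.argv[1]}.png',cv2.resize(im[90:340,120:370,::-1],None,fx=3,fy=2.4,interpolation=cv2.INTER_CUBIC))
locate('large_block',(483,310.5,6),.020)
locate('medium_block',(482,-304,-1),.004)
locate('small_block',(586,122,15),.004)
E
python3 b.py 10
```

```text
clock: 32.72
position: [0.4833, -0.0408, 0.1633]
ee_rot: [3.141, -0.002, 0.107]
ft_force: [1.4, 1.3, -1.0]
finger_gap: 0.0802
clock: 33.1
position: [0.4333, -0.1216, 0.2247]
ee_rot: [3.139, -0.005, 0.102]
ft_force: [1.1, 0.6, 0.5]
finger_gap: 0.0802
large_block scene [481.5 311.6   6.8] 0.029
large_block both [481.5 311.6   6.8] 0.029
medium_block scene [ 476.5 -301.4   -3.5] 0.27
medium_block both [ 476.5 -301.4   -3.5] 0.27
small_block top [587.  122.1  16. ] 0.085
small_block scene [584.9 122.5  14.6] 0.067
small_block both [585.9 122.2  14.6] 0.078
```

View pics/t10.png

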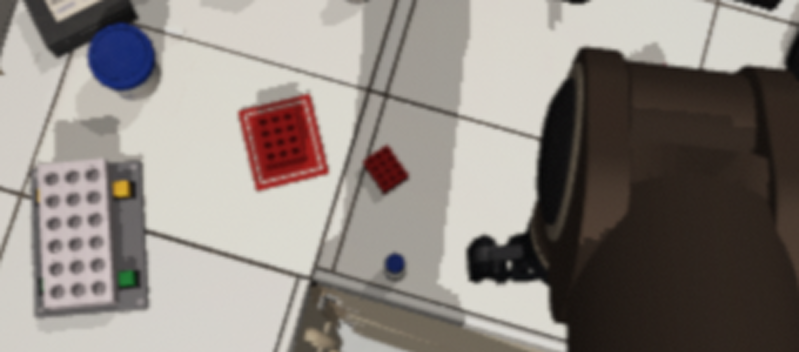

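View pics/s10.png

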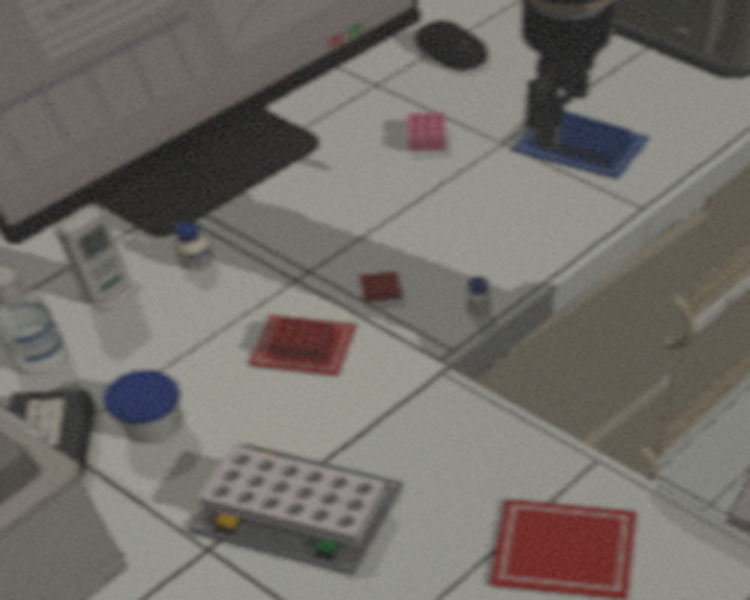

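```bash
python3 - <<'E'
from h import *
im=get_image('top').copy()
for n in('large_block','drying_board','dropper_vial','specimen_cup'):
  for d in masks_of('top',n): print(n,d['score'],np.round(d['box']))
m=None
for d in masks_of('top','large_block'):
  if d['box'][0]<200: print(fit({'top':d['mask']},(483,310,6),DIM['large_block'],.02))
big=cv2.resize(im[140:240,100:200,::-1],None,fx=8,fy=8,interpolation=cv2.INTER_CUBIC)[:, :]
def draw(p,dim,z0,col):
  x,y,a=p;l,w,h=dim;ca,sa=np.cos(a),np.sin(a)
  P=[[x+sx*l/2*ca-sy*w/2*sa,y+sx*l/2*sa+sy*w/2*ca,z0+h] for sx,sy in((1,1),(1,-1),(-1,-1),(-1,1))]
  uv=((proj('top',P)-[100,140]+.5)*8).astype(int); cv2.polylines(big,[uv],True,col,1)
draw((.483,.3107,.106),DIM['drying_board'],0,(0,0,255))
draw((.483,.3107,.106),DIM['large_block'],.02,(0,255,0))
cv2.imwrite('pics/t11.png',big[:600])
E
```

```text
large_block 0.67 [124. 158. 159. 219.]
drying_board 0.59 [126. 161. 171. 225.]
dropper_vial 0.59 [273. 198. 282. 210.]
specimen_cup 0.74 [149. 104. 179. 129.]
(array([482.2, 312.7,   7.1]), np.float64(0.048))
```

View pics/t11.png

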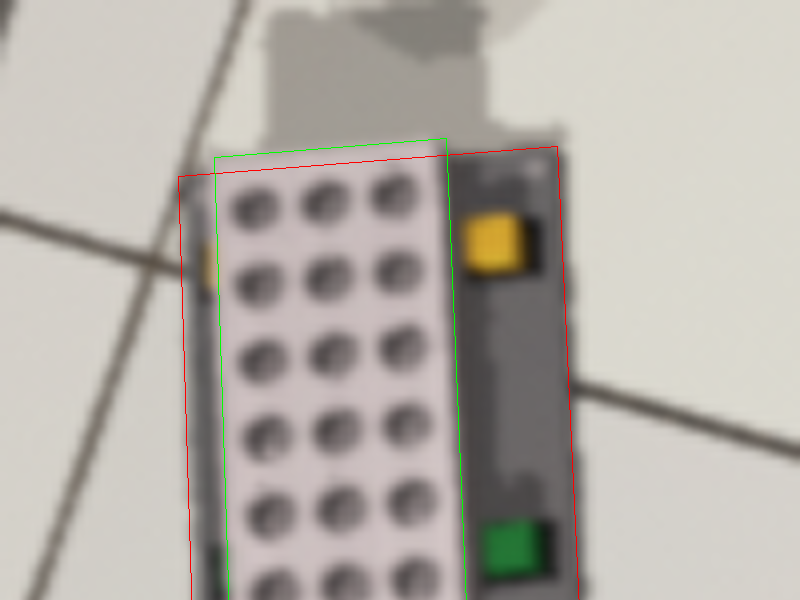

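```bash
python3 -m creep '[[[0,0.05,0.02],0],[[0,0.1,0.04],0],[[0,0.15,0.04],0],[[0,0.16,0.04],0]]'
python3 - <<'E'
from h import *
get_image('scene')
im=get_image('top').copy()
locate('medium_block',(482,-304,-1),.004)
x0,y0=375,160
big=cv2.resize(im[y0:y0+75,x0:x0+75,::-1],None,fx=8,fy=8,interpolation=cv2.INTER_CUBIC)
def draw(p,dim,z0,col):
  x,y,a=p;l,w,h=dim;ca,sa=np.cos(a),np.sin(a)
  P=[[x+sx*l/2*ca-sy*w/2*sa,y+sx*l/2*sa+sy*w/2*ca,z0+h] for sx,sy in((1,1),(1,-1),(-1,-1),(-1,1))]
  uv=((proj('top',P)-[x0,y0]+.5)*8).astype(int); cv2.polylines(big,[uv],True,col,1)
draw((.4828,-.3041,-.022),DIM['blue_mat'],0,(0,0,255))
draw((.4828,-.3041,-.022),DIM['medium_block'],.004,(0,255,0))
cv2.imwrite('pics/t12.png',big)
E
```

```text
clock: 34.3
position: [0.433, 0.0441, 0.2621]
ee_rot: [-3.141, -0.001, 0.112]
ft_force: [-0.2, -1.1, 0.3]
finger_gap: 0.0801
medium_block top [ 480.9 -302.1   -3.2] 0.041
medium_block scene [ 480.2 -301.3   -5. ] 0.039
medium_block both [ 480.9 -301.8   -4.3] 0.043
```

View pics/t12.png

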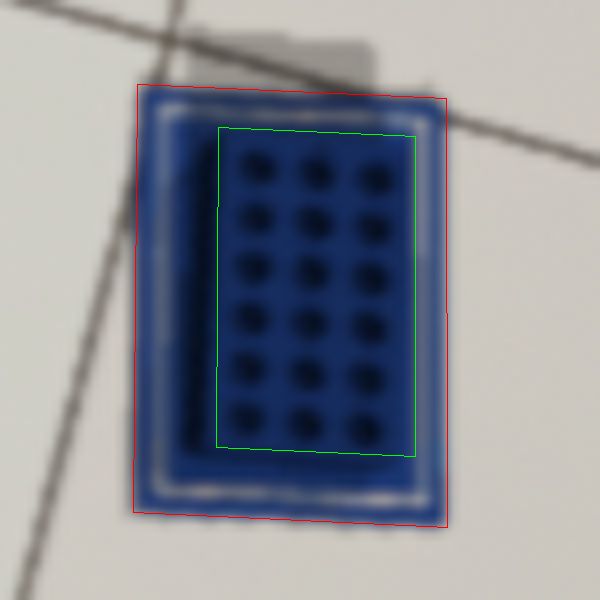

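```bash
python3 -m creep '[[[0.01,-0.05,0],-0.03],[[0.02,-0.1,0],-0.06],[[0.03,-0.15,0],-0.1],[[0.04,-0.2,0],-0.14],[[0.0485,-0.25,-0.03],-0.173],[[0.0485,-0.3,-0.06],-0.173],[[0.0485,-0.3466,-0.09],-0.173],[[0.0485,-0.3466,-0.14],-0.173],[[0.0485,-0.3466,-0.19],-0.173],[[0.0485,-0.3466,-0.19],-0.173],[[0.0485,-0.3466,-0.19],-0.173]]' 0.08
```

```text
clock: 35.88
position: [0.4818, -0.3069, 0.073]
ee_rot: [3.141, -0.001, -0.067]
ft_force: [0.1, 1.0, -0.6]
finger_gap: 0.0796
```

```bash
python3 -m creep '[[[0,0.004,-0.02],0.005],[[0,0.0044,-0.04],0.005],[[0,0.0044,-0.0455],0.005],[[0,0.0044,-0.0455],0.005],[[0,0.0044,-0.0455],0.005]]'; python3 -m creep '[[[0,0,0],0],[[0,0,0],0],[[0,0,0],0],[[0,0,0],0],[[0,0,0],0]]' 0 40
```

```text
clock: 36.5
position: [0.4824, -0.3018, 0.0275]
ee_rot: [3.141, -0.002, -0.061]
ft_force: [-0.1, -0.8, -0.3]
finger_gap: 0.0799
clock: 37.12
position: [0.482, -0.3018, 0.027]
ee_rot: [3.141, -0.001, -0.061]
ft_force: [-0.7, -1.0, 5.9]
finger_gap: 0.055
```

```bash
python3 -m creep '[[[0,0,0.002],0],[[0,0,0.004],0],[[0.0005,-0.001,0.004],0.02],[[0.0005,-0.0012,0.004],0.04],[[0.0005,-0.0012,0.004],0.04],[[0.0005,-0.0012,0.002],0.04],[[0.0005,-0.0012,0.0005],0.04],[[0.0005,-0.0012,0.0],0.04],[[0.0005,-0.0012,0.0],0.04]]'; python3 -m creep '[[[0,0,0],0],[[0,0,0],0],[[0,0,0],0],[[0,0,0.02],0],[[0,0,0.06],0],[[0,0,0.11],0],[[-0.01,0.06,0.15],0],[[-0.02,0.12,0.18],0],[[-0.03,0.18,0.2],0],[[-0.04,0.24,0.22],0],[[-0.05,0.3,0.22],0],[[-0.05,0.34,0.22],0]]' 0.08
python3 - <<'E'
from h import *
get_image('scene')
im=get_image('top').copy()
locate('medium_block',(482,-304,-1),.004)
locate('blue_mat',(482,-304,-1),0)
x0,y0=375,160
cv2.imwrite('pics/t13.png',cv2.resize(im[y0:y0+75,x0:x0+75,::-1],None,fx=8,fy=8,interpolation=cv2.INTER_CUBIC))
E
```

```text
clock: 38.25
position: [0.482, -0.3025, 0.027]
ee_rot: [3.141, 0.0, -0.021]
ft_force: [-2.9, 1.3, 7.5]
finger_gap: 0.0551
clock: 39.75
position: [0.4315, 0.0395, 0.2469]
ee_rot: [3.141, -0.002, -0.021]
ft_force: [1.0, -1.1, 0.5]
finger_gap: 0.0799
medium_block top [ 482.  -299.9   -2.4] 0.036
medium_block scene [ 480.3 -300.1   -2. ] 0.07
medium_block both [ 481.3 -299.7   -2.1] 0.059
blue_mat top [ 482.4 -304.7   -1.2] 0.626
blue_mat scene [ 479.3 -302.4    2. ] 0.764
blue_mat both [ 481.9 -304.6   -1.1] 0.697
```

View pics/t13.png

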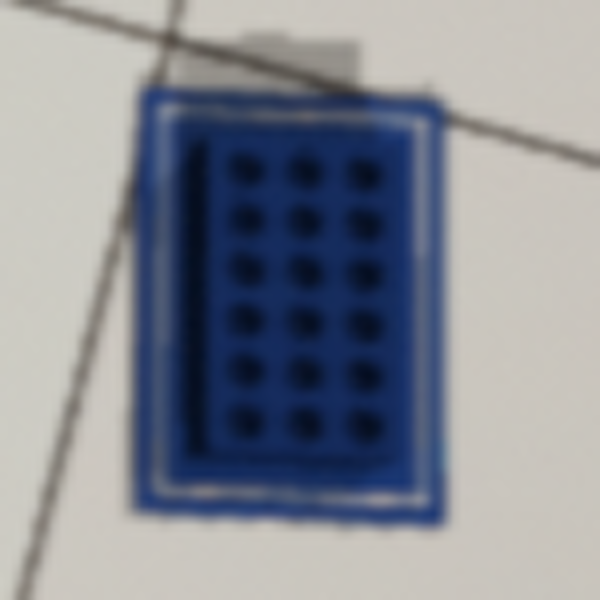

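```bash
python3 -m creep '[[[0.01,-0.05,0],0],[[0.02,-0.1,0],0],[[0.03,-0.15,0],0],[[0.04,-0.2,0],0],[[0.05,-0.25,-0.03],0],[[0.0505,-0.3,-0.06],0],[[0.0505,-0.342,-0.09],0],[[0.0505,-0.342,-0.14],0],[[0.0505,-0.342,-0.17],0],[[0.0505,-0.342,-0.17],0],[[0.0505,-0.342,-0.17],0]]' 0.08
```

```text
clock: 41.42
position: [0.4827, -0.3056, 0.0771]
ee_rot: [3.141, -0.001, -0.022]
ft_force: [-1.0, -0.1, 0.6]
finger_gap: 0.0798
```

```bash
python3 -m creep '[[[0,0.003,-0.02],0],[[0,0.003,-0.04],0],[[0,0.003,-0.05],0],[[0,0.003,-0.05],0],[[0,0.003,-0.05],0]]'; python3 -m creep '[[[0,0,0],0],[[0,0,0],0],[[0,0,0],0],[[0,0,0],0],[[0,0,0],0]]' 0 40
```

```text
clock: 42.05
position: [0.4832, -0.3019, 0.0272]
ee_rot: [3.141, -0.001, -0.021]
ft_force: [0.6, 1.1, -1.3]
finger_gap: 0.0801
clock: 42.68
position: [0.483, -0.3018, 0.027]
ee_rot: [3.141, -0.001, -0.021]
ft_force: [-0.4, 0.3, 5.6]
finger_gap: 0.0548
```

```bash
python3 -m creep '[[[0,0,0.002],0],[[0,0,0.004],0],[[0,-0.002,0.004],0],[[0.0,-0.0037,0.004],0.005],[[0.0,-0.0037,0.004],0.005],[[0.0,-0.0037,0.002],0.005],[[0,-0.0037,0.0005],0.005],[[0,-0.0037,0.0],0.005],[[0,-0.0037,0.0],0.005]]'
```

```text
clock: 43.8
position: [0.4826, -0.3051, 0.027]
ee_rot: [3.141, 0.0, -0.016]
ft_force: [-3.5, 2.3, 9.4]
finger_gap: 0.0551
```

```bash
python3 -m creep '[[[0,0,0],0],[[0,0,0],0],[[0,0,0],0],[[0,0,0.02],0],[[0,0,0.06],0],[[0,0,0.11],0],[[-0.01,0.06,0.15],0],[[-0.02,0.12,0.18],0],[[-0.03,0.18,0.2],0],[[-0.04,0.24,0.22],0],[[-0.05,0.3,0.22],0],[[-0.05,0.3,0.22],0]]' 0.08
python3 - <<'E'
from h import *
im=get_image('scene'); cv2.imwrite('pics/s14.png',cv2.resize(im[90:340,120:370,::-1],None,fx=3,fy=2.4,interpolation=cv2.INTER_CUBIC))
im=get_image('top').copy()
locate('medium_block',(482,-304,-1),.004)
locate('small_block',(586,122,15),.004)
x0,y0=375,160
cv2.imwrite('pics/t14.png',cv2.resize(im[y0:y0+75,x0:x0+75,::-1],None,fx=8,fy=8,interpolation=cv2.INTER_CUBIC))
print(get_obs()['clock'],get_obs()['position'])
E
```

```text
clock: 45.3
position: [0.4321, -0.0015, 0.2469]
ee_rot: [-3.141, -0.002, -0.011]
ft_force: [0.7, -1.0, 0.6]
finger_gap: 0.0798
medium_block top [ 481.1 -303.7   -1.1] 0.04
medium_block scene [ 479.7 -302.7   -0.8] 0.08
medium_block both [ 481.  -303.4   -0.9] 0.064
small_block top [587.7 123.3  16.6] 0.876
small_block scene [585.5 120.9  12.2] 0.093
small_block both [584.7 121.   15.8] 0.49
45.6 [ 0.4327434  -0.00694577  0.24572901]
```

View pics/t14.png

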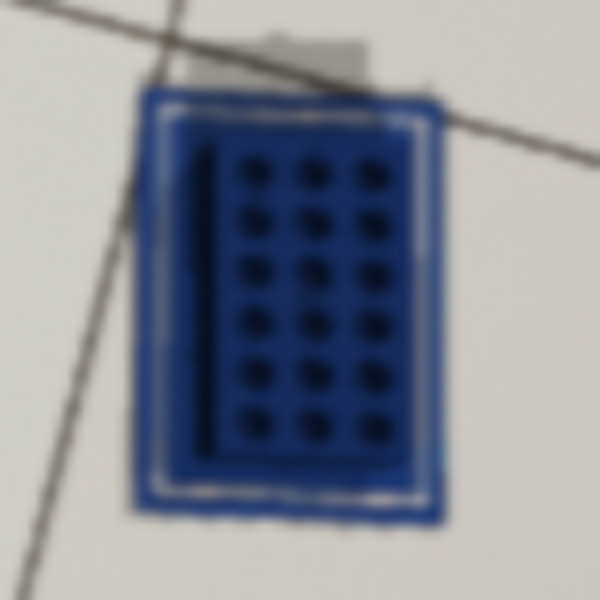

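View pics/s14.png

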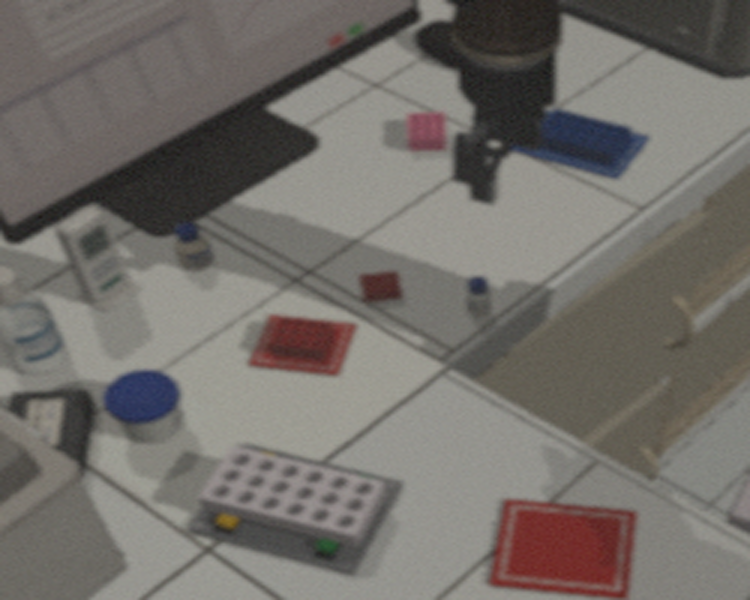

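```bash
python3 -m creep '[[[0,0,0],0],[[0,0,0],0],[[0,0,0],0],[[0,0,0],0]]' && python3 -c "
from station import *
print(finish_job())"
```

```text
clock: 46.1
position: [0.4326, -0.0053, 0.2461]
ee_rot: [-3.142, 0.0, -0.016]
ft_force: [-0.0, 0.8, -0.4]
finger_gap: 0.0799
the job is handed in; nothing more can be done
None
```

The stack is taken apart and everything is in its place. I handed the job in at 46.1 s, with the gripper about 0.25 m above the bench and touching nothing.

| Item | Where it ended | Last check against its target |
|---|---|---|
| Red block | On the smaller red mat | Within about 1–2 mm and 1–2° |
| Blue block | On the blue mat | Within about 2 mm; angle −1.1° against the mat's −1.3° |
| Yellow and green bars | Lengthwise on the far and near black lines | Within about 2 mm of the line centres across the lines; yellow sits a few millimetres off-centre along its line |
| Silver block | Across both bars, above the board | Centred within about 1–2 mm, about 1° in angle; contact was felt at bar height before release |

- **Blue block redone:** it first sat about 2° off, so I picked it up and reset it. That left it 3–4 mm to one side, so I reset it a second time. Each resetting lifted it about 4 mm.
- **Bystanders:** the vial and cup still stood where they started in the final pictures.
- **Disagreements:** the two cameras differ by 1–2 mm on most positions. The last top-view fits for the red block were spoilt because the arm partly hid it, so its figures rest on earlier, clear fits.

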